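# Load the slide labeller's magazine until its catch holds

## Task

Load the tall slide magazine into the well on top of the slide labeller: stand it upright in the well, push it down to the bottom of its travel and let go, so that the push-push catch holds it down (a second full push would eject it again). Leave the squat magazine where it stands.

Things in the scene. Friction and masses are not known exactly. Their poses are not given: they have to be found in the camera images.
- tall_mag_center (a point): Centre (half-way up) of the tall slide magazine, a grey plastic block 60 mm along its x, 40 along y and 100 tall (z), about 0.2 kg, standing upright on the bench. It is the tall, narrow one of the two; either end may face forward. Pinch it across its 40 mm width near the top; press it near the middle of its flat top.
- well_mouth (a point): Centre of the well's mouth in the flat top of the white slide labeller (fixed, 95 mm high), level with that top; z up. The well is vertical, 76 mm along x, 56 along y; the mouth flares 8 mm on every side over its top 14 mm. The magazine goes in upright, its 60 mm side along x, either way round. The housing reaches 62 mm from here to -x, 130 to +x, 75 to each side in y.
- carrier (a joint): Sprung floor of the well, metres pressed down. 0: raised, floor 55 mm below the mouth, the magazine on it stands 45 mm above the labeller's top; 0.030: bottom stop (15 mm above). Pressing the magazine takes 2 N at 0, 7 N at 0.030, a little more if fast. Pressed past 0.027 and let go, it comes back only to 0.019, held by the catch (26 mm above). A second such press frees it: it rises to 0.
- squat_mag_center (a point): Centre (half-way up) of the squat magazine, grey plastic, 85 mm along x, 66 mm along y, 60 mm tall, standing on the bench; does not fit the well and is to be left alone.
Not all that is in view belongs to the job. Leave any yellow look-alike of the part that bears tall_mag_center alone.

How it is judged:
By the outcome, as a careful person would: the job done as asked, in the order asked, and still so for the second after the job is handed in, with the robot touching nothing.
It also fails if it takes over 40 s, if anything falls off the work surface, if the arm or the gripper's body presses on something with over 40 N, if the wrist force passes 120 N, or if a joint passes its speed limit or range.

## Robot

A 7-joint arm with a two-finger parallel gripper is mounted at the origin on the work surface. World frame = base frame: x ahead of the robot, y to its left, z up, the work surface at z = 0. Lengths are in m, angles in rad, forces in N, time in s.
With the tool pointing down it reaches from about 0.4 to 0.9 m from the base axis. Payload 5.5 kg.
Tool frame: the origin (TCP) lies at the very end of the fingers, on their centre line; the grasp point (between the pads) lies behind it (r.hold_point_z is the z of the grasp point in the tool frame, in m); z points along the fingers, y is the line along which they close (so a half turn about z gives the same grasp; the last joint's range is limited). The gripper opens to 92 mm and grips with 3 to 60 N. Pads are 19 mm wide; open, the fingers measure 130 mm over their backs; the gripper's body (75 mm by 190 mm) begins 47 mm behind the grasp point.
Start: joints at [1.504, 0.501, -0.427, 1.55, 0.221, 1.138, -0.21], TCP at [0.211, -0.615, 0.227] pointing down, gripper open.
Joint ranges: [-2.88, 2.88], [-0.31, 2.03], [-1.54, 1.56], [0.2, 2.42], [-1.41, 4.55], [0.19, 2.02], [-2.57, 2.57]. Speed limits (rad/s): [2.57, 2.57, 3.14, 3.14, 3.14, 3.14, 3.14].

## Interface

Orientations are given as a unit quaternion [w, x, y, z].
In Python, from bench import r, cams, workorder gives the robot as it stands. The module is installed in compiled form; this text tells all that it offers.
- The arm moves only by the shell command python3 -m inch 'ROWS' [OPENING] [FORCE]. ROWS is a JSON object of lists of equal length, an entry for each row: "travel": the shift along the tool's x, y, z in mm, a list of three; "angular": the turn, a rotation vector about the tool's x, y, z in degrees, a list of three. In form: {"travel": [[tx, ty, tz], ...], "angular": [[rx, ry, rz], ...]}. A call has 1 to 10 rows; each row shifts and turns the commanded pose from where the row before left it, along the tool's axes as they then stand; what a row does not reach is not made up. A row lasts 1/12 s, in which the tool goes at most 41.7 mm and 7.16 degrees, less where a joint would pass 70% of its speed; a pose out of reach is approached as far as the arm can. A call is refused whole if a number of a shift passes 41.7 or a number of a turn 7.16, either way. A call with a gripper value outside its range is refused whole. OPENING is the opening, from 0 (shut) to 1 (fully open), set as the call begins (- or left out, the last holds). The fingers move at their own pace and stop on an object; FORCE is the grip in N (left out, the last holds). Time passes only in rows, so rows that do not move let the fingers close. It gives the time, the measured TCP pose, the force, the opening and the grip force at its end, in the units of the state.
- r.read_state(): the state, without advancing time (a new reading comes with each control period).
- cams.grab_frame(name): name is "side" or "top"; returns a dict with "img" (420x560x3 uint8, red, green, blue), "fovy" (degrees; the focal length in pixels is half the picture's height over the tangent of half this angle, whatever the lens; pixels are square), "cx", "cy" (the principal point, pixels), "R" (3x3) and "t" (3): a world point X has camera coordinates R X + t. Camera axes: x right, y down, z forward; pixel columns grow to the right and rows downward; lengths in m; the calibration is good to about 2 mm. A picture is of the moment at which its call begins. There is no depth.
- workorder.job_done(): hands the job in; it is judged then, once.
The state is a dict: "t": time; "joints": joint angles; "joint_velocities": joint speeds; "joint_efforts": joint torques, N m; "tool_pos": TCP position; "ee_rot": TCP orientation; "ft_force": force on the tool from outside, world axes, zero at the start; "torque": the same for the moment, N m; "width": finger opening in m; "grip_force": force on a finger pad.
Only numpy, scipy, OpenCV 4.12 (cv2) and the standard library are available. Lean on these libraries where they do the work, as an engineer would, in place of code of your own. Each camera call takes 0.05 s, during which the arm holds its last target. There are 200 camera calls.

## Working session

There is one attempt and no reset: what is moved stays moved. The work goes in short steps, Python scripts to look and compute and a shell command to move; the robot and the scene stay as the last step left them, time stands still between calls to the robot, and variables do not carry over. Pictures are saved under pics/ and viewed, at most 10 in all, crops included, and the job is handed in when it is done.

```bash
mkdir -p pics; python3 - <<'E'
from bench import r,cams
import cv2
for n in("side","top"):
    f=cams.grab_frame(n); cv2.imwrite(f"pics/{n}0.png",f["img"][:,:,::-1]); print(n,f["fovy"],f["cx"],f["cy"],f["R"],f["t"])
s=r.read_state(); print(s, r.hold_point_z)
E
```

```text
side 43.831060386824404 287.15913673158656 198.55340822035572 [[-0.99454412 -0.104172    0.00549358]
 [-0.08388277  0.76731274 -0.6357632 ]
 [ 0.06201343 -0.63275537 -0.77186461]] [0.50521347 0.0116144  1.04890802]
top 57.14047551987286 276.9611489374398 212.66620021993654 [[ 0.00371258 -0.99998541  0.00392444]
 [-0.99711844 -0.00399924 -0.075755  ]
 [ 0.07576959 -0.00363189 -0.99711874]] [0.09643686 0.48673056 0.80179477]
{'t': 0.1, 'joints': array([ 1.50421294,  0.50175181, -0.42677239,  1.55132602,  0.22081376,
        1.13830529, -0.21031222]), 'joint_velocities': array([ 0.00075683,  0.00055639,  0.0002858 , -0.00355824, -0.00108648,
        0.0034082 , -0.00175053]), 'joint_efforts': array([-1.15646506e-02, -5.67877007e+01, -5.83838671e+00, -2.79916656e+01,
       -6.89870166e-02,  2.40065111e-02,  2.83125553e-05]), 'tool_pos': array([ 0.21023056, -0.61440531,  0.22578849]), 'ee_rot': array([-8.60261299e-04,  9.86435174e-01,  1.64148995e-01, -1.26358531e-04]), 'ft_force': array([ 0.48064079,  0.8545635 , -0.13167377]), 'torque': array([0.04089726, 0.01114259, 0.02520541]), 'grip_force': 0.0, 'width': 0.09197779139571663} -0.0188
```

View pics/side0.png

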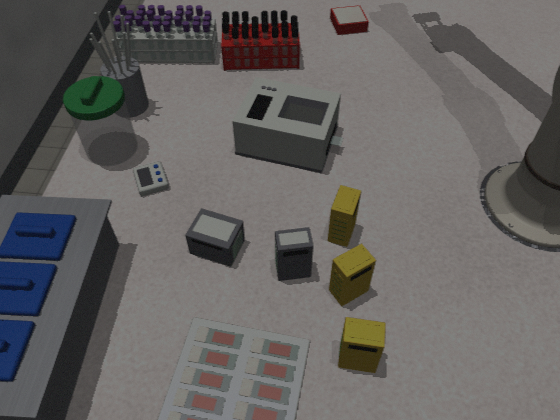

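View pics/top0.png

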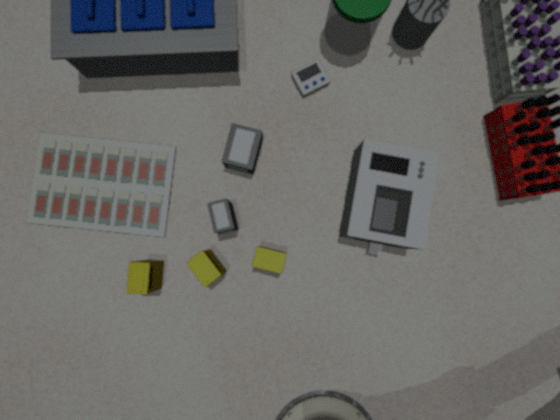

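The side view shows the grey tall magazine at about (294,254), the squat one at (216,237) and the labeller at (288,125). In the top view the tall one is at (222,216), the squat at (242,147), and the labeller at (392,195) with its well at (390,209). Next I'll enlarge these.

```bash
python3 - <<'E'
import cv2,numpy as np
t=cv2.imread("pics/top0.png");s=cv2.imread("pics/side0.png")
def c(i,x,y,w,h,k): return cv2.resize(i[y:y+h,x:x+w],None,fx=k,fy=k,interpolation=cv2.INTER_CUBIC)
a=np.hstack([c(t,195,185,60,60,5),c(t,335,130,120,75*8//5,2.5)])
b=np.hstack([c(s,265,220,60,60,5),c(s,225,75,120,120,2.5)])
cv2.imwrite("pics/crop.png",cv2.convertScaleAbs(np.vstack([a,b]),alpha=1.6))
E
```

```text
(no output)
```

View pics/crop.png

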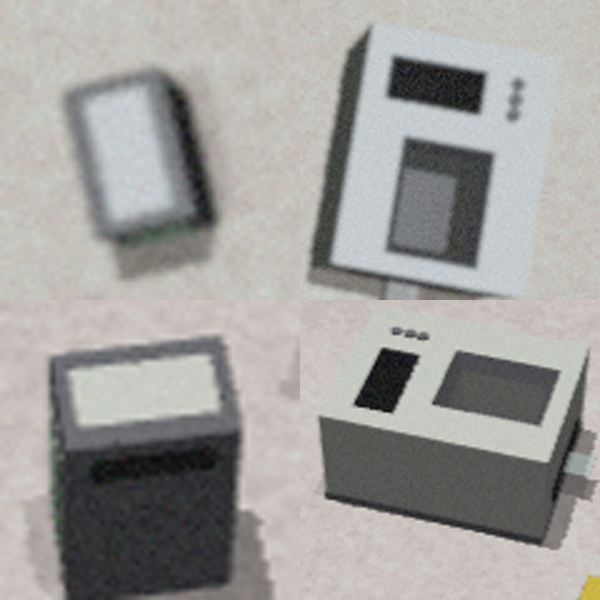

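```bash
cat > h.py <<'E'
import numpy as np,cv2
from bench import r,cams
def ray(f,p):
    fl=210/np.tan(np.radians(f["fovy"]/2)); R=np.array(f["R"]);C=-R.T@np.array(f["t"])
    return C,R.T@np.array([(p[0]-f["cx"])/fl,(p[1]-f["cy"])/fl,1])
def plane(f,p,z):
    C,d=ray(f,p); return C+d*(z-C[2])/d[2]
def tri(f,p,g,q):
    C,d=ray(f,p);D,e=ray(g,q); k=np.linalg.lstsq(np.c_[d,-e],D-C,rcond=None)[0]
    a,b=C+k[0]*d,D+k[1]*e; return (a+b)/2,np.linalg.norm(a-b)
def blob(f,box,thr,bright=True):
    x,y,w,h=box; g=cv2.cvtColor(f["img"][y:y+h,x:x+w],cv2.COLOR_RGB2GRAY)
    m=((g>thr) if bright else (g<thr)).astype(np.uint8)
    n,l,st,c=cv2.connectedComponentsWithStats(m)
    # largest component not touching the box border
    ok=[i for i in range(1,n) if st[i,0]>0 and st[i,1]>0 and st[i,0]+st[i,2]<w and st[i,1]+st[i,3]<h]
    i=max(ok,key=lambda i:st[i,4]); q=cv2.findContours((l==i).astype(np.uint8),0,1)[0][0]
    b=cv2.boxPoints(cv2.minAreaRect(q)); return b+[x,y],c[i]+[x,y],st[i,4]
E
python3 - <<'E'
from h import *
np.set_printoptions(precision=4,suppress=True)
T=cams.grab_frame("top");S=cams.grab_frame("side")
for nm,f,bx in(("T",T,(205,190,35,45)),("S",S,(272,225,40,26))):
    g=cv2.cvtColor(f["img"],cv2.COLOR_RGB2GRAY); x,y,w,h=bx
    for th in(90,100,110,120):
        try:
            b,c,a=blob(f,bx,th); print(nm,th,a,c,[plane(f,p,.1)[:2] for p in b])
        except Exception as e: print(nm,th,e)
mt=[(377.4,185.2),(412.6,190.8),(405,237.2),(369.8,231.2)]
P=[plane(T,p,.095) for p in mt];print(np.array(P),np.mean(P,0),[np.linalg.norm(P[i]-P[i-1]) for i in range(4)])
ms=[(289,95.4),(329,103.4),(321.4,124.6),(278.6,116.6)]
Q=[plane(S,p,.095) for p in ms];print(np.array(Q),np.mean(Q,0),[np.linalg.norm(Q[i]-Q[i-1]) for i in range(4)])
k=[(50,57),(222,38),(240,128),(65,150)]
Q=[plane(S,(265+a/5,220+b/5),.1) for a,b in k];print(np.array(Q),np.mean(Q,0),[np.linalg.norm(Q[i]-Q[i-1]) for i in range(4)])
E
```

```text
T 90 374 [220.2193 215.3235] [array([0.4958, 0.2268]), array([0.5027, 0.1999]), array([0.4536, 0.187 ]), array([0.4468, 0.2138])]
T 100 330 [220.1909 215.2091] [array([0.4955, 0.2252]), array([0.5014, 0.2005]), array([0.4543, 0.1888]), array([0.4484, 0.2134])]
T 110 291 [220.189  215.2062] [array([0.4945, 0.2246]), array([0.5002, 0.2021]), array([0.4552, 0.1903]), array([0.4495, 0.2126])]
T 120 245 [220.1429 215.1469] [array([0.4939, 0.2224]), array([0.4987, 0.2025]), array([0.4559, 0.192 ]), array([0.4512, 0.2119])]
S 90 347 [293.438  237.6571] [array([0.5033, 0.1987]), array([0.4549, 0.1866]), array([0.4508, 0.2108]), array([0.4984, 0.2226])]
S 100 330 [293.4545 237.6545] [array([0.5023, 0.1994]), array([0.4551, 0.1873]), array([0.451 , 0.2104]), array([0.4974, 0.2222])]
S 110 317 [293.5521 237.5994] [array([0.5017, 0.1996]), array([0.4552, 0.1872]), array([0.451 , 0.2099]), array([0.4968, 0.2219])]
S 120 303 [293.3069 237.6865] [array([0.5015, 0.1996]), array([0.4565, 0.188 ]), array([0.4525, 0.2103]), array([0.4968, 0.2216])]
[[ 0.5347 -0.096   0.095 ]
 [ 0.5241 -0.1641  0.095 ]
 [ 0.4343 -0.1474  0.095 ]
 [ 0.4455 -0.08    0.095 ]] [ 0.4846 -0.1219  0.095 ] [np.float64(0.09064021952775617), np.float64(0.06893974752331096), np.float64(0.09134631500307153), np.float64(0.06841905274844377)]
[[ 0.522  -0.166   0.095 ]
 [ 0.4357 -0.1494  0.095 ]
 [ 0.4475 -0.0824  0.095 ]
 [ 0.5363 -0.0967  0.095 ]] [ 0.4854 -0.1236  0.095 ] [np.float64(0.07073200897367703), np.float64(0.08779407627841229), np.float64(0.06809073451775123), np.float64(0.08991727045607402)]
[[0.5087 0.1955 0.1   ]
 [0.4516 0.1813 0.1   ]
 [0.4429 0.2173 0.1   ]
 [0.4993 0.2322 0.1   ]] [0.4756 0.2066 0.1   ] [np.float64(0.03793370865082283), np.float64(0.058769912852681204), np.float64(0.03711906477677676), np.float64(0.05835815197065307)]
```

Both views agree. The magazine centre is (0.4755, 0.2066) with yaw 14°, and the well is at (0.485, -0.1228) with yaw about -10.2°. I'll start moving, bowing outward around the base.

```bash
cat >> h.py <<'E'
from scipy.spatial.transform import Rotation as Ro
def go(x,y,z,yaw):
    s=r.read_state(); q=s["ee_rot"]; A=Ro.from_quat([q[1],q[2],q[3],q[0]])
    G=Ro.from_euler("z",yaw,degrees=True)*Ro.from_euler("x",180,degrees=True)
    d=A.inv().apply(np.array([x,y,z])-s["tool_pos"])*1000
    print("pos",s["tool_pos"].round(4),"travel",d.round(1),"turn",np.degrees((A.inv()*G).as_rotvec()).round(2),"F",s["ft_force"].round(1),"w",round(s["width"],4),"grip",round(s["grip_force"],1),"t",s["t"],"q",s["joints"].round(2))
E
python3 -m inch '{"travel":[[30,-16,0],[30,-16,0],[30,-16,0],[30,-16,0],[30,-16,0],[30,-16,0],[30,-16,0],[30,-16,0],[30,-16,0],[30,-16,0]],"angular":[[0,0,0],[0,0,0],[0,0,0],[0,0,0],[0,0,0],[0,0,0],[0,0,0],[0,0,0],[0,0,0],[0,0,0]]}' 1
python3 -c "
from h import *
go(.4755,.2066,.226,14)"
```

```text
t: 1.03
tool_pos: [0.4433, -0.365, 0.2267]
ee_rot: [0.0, 0.986, 0.164, -0.0]
ft_force: [0.6, -1.1, -0.0]
width: 0.0917
grip_force: 0.0
pos [ 0.4433 -0.365   0.2267] travel [ 215.5 -530.4    0.7] turn [0.   0.01 4.89] F [ 0.6 -1.1 -0. ] w 0.0917 grip 0.0 t 1.0333 q [ 1.08  0.38 -0.55  1.74  0.22  1.08 -0.79]
```

```bash
python3 -m inch '{"travel":[[12,-29.5,0],[12,-29.5,0],[12,-29.5,0],[12,-29.5,0],[12,-29.5,0],[12,-29.5,0],[12,-29.5,0],[12,-29.5,0],[12,-29.5,0],[12,-29.5,0]],"angular":[[0,0,0],[0,0,0],[0,0,0],[0,0,0],[0,0,0],[0,0,0],[0,0,0],[0,0,0],[0,0,0],[0,0,0]]}'
python3 -m inch '{"travel":[[12,-29.5,0],[12,-29.5,0],[12,-29.5,0],[12,-29.5,0],[12,-29.5,0],[12,-29.5,0],[12,-29.5,0],[0,-10,0],[0,0,0],[0,0,0]],"angular":[[0,0,0],[0,0,0],[0,0,0],[0,0,0],[0,0,0],[0,0,0],[0,0,0],[0,0,2.4],[0,0,2.5],[0,0,0]]}'
python3 -c "
from h import *
go(.4755,.2066,.070,14)"
```

```text
t: 1.87
tool_pos: [0.4603, -0.047, 0.2268]
ee_rot: [0.0, 0.986, 0.164, 0.0]
ft_force: [0.4, 0.2, -0.2]
width: 0.0918
grip_force: 0.0
t: 2.7
tool_pos: [0.4693, 0.1849, 0.2266]
ee_rot: [-0.0, 0.992, 0.122, -0.0]
ft_force: [-0.3, 0.1, 0.6]
width: 0.0918
grip_force: 0.0
pos [0.4693 0.1849 0.2266] travel [ 11.3 -19.5 156.6] turn [-0.02  0.01  0.07] F [-0.3  0.1  0.6] w 0.0918 grip 0.0 t 2.7 q [ 0.28  0.31 -0.83  1.9   0.26  1.05 -1.99]
```

```bash
python3 -m inch '{"travel":[[6,-10,0],[5.3,-9.5,0],[0,0,25],[0,0,25],[0,0,25],[0,0,25],[0,0,25],[0,0,20],[0,0,11.6],[0,0,0]],"angular":[[0,0,0],[0,0,0],[0,0,0],[0,0,0],[0,0,0],[0,0,0],[0,0,0],[0,0,0],[0,0,0],[0,0,0]]}'
python3 - <<'E'
from h import *
go(.4755,.2066,.070,14)
a=cams.grab_frame("top")["img"][130:290,140:300];b=cams.grab_frame("side")["img"][150:310,210:370]
cv2.imwrite("pics/g1.png",cv2.resize(np.hstack([a,b])[:,:,::-1],None,fx=2.5,fy=2.5))
E
```

```text
t: 3.53
tool_pos: [0.4746, 0.2043, 0.0678]
ee_rot: [0.0, 0.993, 0.122, -0.002]
ft_force: [-0.7, -0.4, 0.2]
width: 0.0922
grip_force: 0.0
pos [0.4746 0.2043 0.0678] travel [ 1.4 -2.  -2.2] turn [0.01 0.25 0.01] F [-0.7 -0.4  0.2] w 0.0922 grip 0.0 t 3.5333 q [ 0.09  0.56 -0.69  1.99  0.5   0.77 -2.22]
```

View pics/g1.png

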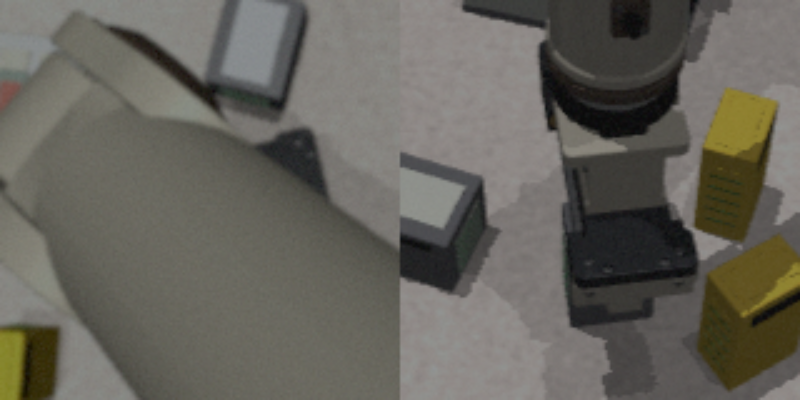

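The open fingers straddle the tall magazine, which is the grey block at about (610,290) in the right crop. The yellow blocks are clear. Next I'll correct by 2 mm and close.

```bash
python3 -m inch '{"travel":[[1.4,-2,-2],[0,0,0],[0,0,0]],"angular":[[0,0,0],[0,0,0],[0,0,0]]}'
python3 -m inch '{"travel":[[0,0,0],[0,0,0],[0,0,0],[0,0,0],[0,0,0],[0,0,0],[0,0,0],[0,0,0]],"angular":[[0,0,0],[0,0,0],[0,0,0],[0,0,0],[0,0,0],[0,0,0],[0,0,0],[0,0,0]]}' 0 30
python3 -c "
from h import *
go(.4755,.2066,.225,14)"
```

```text
t: 3.88
tool_pos: [0.4782, 0.2081, 0.0736]
ee_rot: [-0.0, 0.993, 0.122, 0.001]
ft_force: [-0.7, -1.0, 0.1]
width: 0.0917
grip_force: 0.0
t: 4.55
tool_pos: [0.477, 0.2075, 0.0721]
ee_rot: [-0.0, 0.993, 0.122, -0.0]
ft_force: [0.1, 0.4, 0.4]
width: 0.0433
grip_force: 0.0
pos [0.477  0.2075 0.0721] travel [  -1.7    0.5 -152.9] turn [-0.    0.01 -0.  ] F [0.1 0.4 0.4] w 0.0433 grip 0.0 t 4.55 q [ 0.09  0.56 -0.69  1.98  0.5   0.78 -2.22]
```

```bash
python3 -m inch '{"travel":[[-1.5,0,2],[0,0,0],[0,0,0],[0,0,0],[0,0,0]],"angular":[[0,0,0],[0,0,0],[0,0,0],[0,0,0],[0,0,0]]}'
python3 -m inch '{"travel":[[0,0,-8],[0,0,-15],[0,0,-20],[0,0,-20],[0,0,-20],[0,0,-20],[0,0,-20],[0,0,-18],[0,0,-12],[0,0,0]],"angular":[[0,0,0],[0,0,0],[0,0,0],[0,0,0],[0,0,0],[0,0,0],[0,0,0],[0,0,0],[0,0,0],[0,0,0]]}'
python3 -c "
from h import *
go(.485,-.1228,.225,-10.2)"
```

```text
t: 4.97
tool_pos: [0.4769, 0.2077, 0.0715]
ee_rot: [-0.0, 0.993, 0.122, 0.001]
ft_force: [-1.3, -0.8, 10.7]
width: 0.04
grip_force: 30.0
t: 5.8
tool_pos: [0.4767, 0.2079, 0.2255]
ee_rot: [-0.0, 0.993, 0.122, 0.002]
ft_force: [0.3, 0.3, -1.4]
width: 0.04
grip_force: 30.0
pos [0.4767 0.2079 0.2255] travel [-7.190e+01  3.229e+02  2.000e-01] turn [-0.05 -0.22 24.2 ] F [ 0.3  0.3 -1.4] w 0.04 grip 30.0 t 5.8 q [ 0.23  0.34 -0.83  1.87  0.29  1.05 -2.05]
```

```bash
python3 -m inch '{"travel":[[-3,14,0],[-5,23,0],[-7,31,0],[-7,31,0],[-7,31,0],[-7,31,0],[-7,31,0],[-7,31,0],[-7,31,0],[-7,31,0]],"angular":[[0,0,0],[0,0,0],[0,0,0],[0,0,0],[0,0,0],[0,0,0],[0,0,0],[0,0,0],[0,0,0],[0,0,0]]}'
python3 -m inch '{"travel":[[-6,25,0],[-2,13,0],[0,0,0],[0,0,0],[0,0,0],[0,0,0],[0,0,0],[0,0,0],[0,0,0],[0,0,0]],"angular":[[0,0,0],[0,0,2],[0,0,4],[0,0,5],[0,0,5],[0,0,5],[0,0,3.2],[0,0,0],[0,0,0],[0,0,0]]}'
python3 - <<'E'
from h import *
go(.4864,-.1228,.190,-10.2)
a=cams.grab_frame("top")["img"][110:270,300:460];b=cams.grab_frame("side")["img"][40:200,210:370]
cv2.imwrite("pics/g2.png",cv2.resize(np.hstack([a,b])[:,:,::-1],None,fx=2.5,fy=2.5))
E
```

```text
t: 6.63
tool_pos: [0.4812, -0.0864, 0.2219]
ee_rot: [-0.0, 0.993, 0.122, -0.001]
ft_force: [1.0, -0.1, -1.9]
width: 0.0401
grip_force: 30.0
t: 7.47
tool_pos: [0.4836, -0.123, 0.2226]
ee_rot: [-0.0, 0.996, -0.088, -0.0]
ft_force: [0.3, -0.1, -2.7]
width: 0.0398
grip_force: 30.0
pos [ 0.4836 -0.123   0.2226] travel [ 2.8 -0.7 32.6] turn [-0.02  0.05  0.11] F [ 0.3 -0.1 -2.7] w 0.0398 grip 30.0 t 7.4667 q [ 0.74  0.26 -0.63  1.92  0.18  1.02 -1.71]
```

View pics/g2.png

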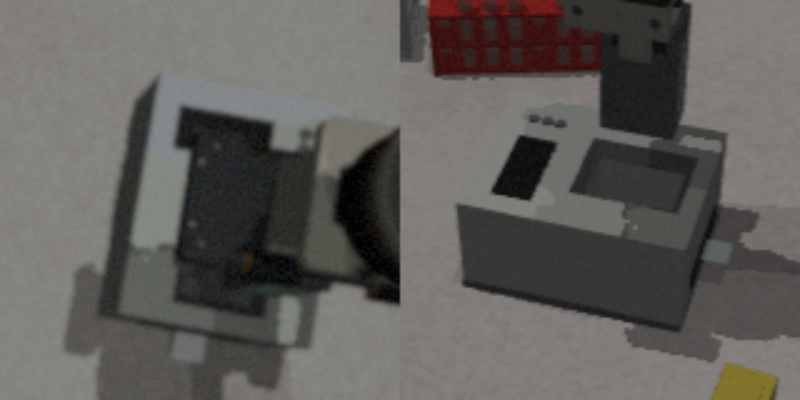

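The magazine hangs upright over the well. In the side crop the lower edge of its near face runs from (602,126) to (678,138). I'll check that against the well before lowering.

```bash
python3 - <<'E'
from h import *
S=cams.grab_frame("side"); P=[plane(S,(290.8,90.4),.151)[:2],plane(S,(321.2,95.2),.151)[:2]]
a=np.radians(-10.2);u=np.array([np.cos(a),np.sin(a)]);v=np.array([-u[1],u[0]])
print(P,"centre",np.mean(P,0)-.02*v,"len",np.linalg.norm(P[0]-P[1]))
E
python3 -m inch '{"travel":[[2.8,-0.7,5],[0,0,15],[0,0,15],[0,0,12],[0,0,10],[0,0,0],[0,0,0]],"angular":[[0,0,0],[0,0,0],[0,0,0],[0,0,0],[0,0,0],[0,0,0],[0,0,0]]}'
python3 -c "
from h import *
go(.4864,-.1228,.113,-10.2)"
```

```text
[array([ 0.51345941, -0.11367835]), array([ 0.45252374, -0.10563398])] centre [ 0.47944988 -0.12934008] len 0.06146436192624075
t: 8.2
tool_pos: [0.4864, -0.1233, 0.1656]
ee_rot: [-0.0, 0.996, -0.089, -0.001]
ft_force: [0.2, 0.5, -1.8]
width: 0.04
grip_force: 30.0
pos [ 0.4864 -0.1233  0.1656] travel [-0.  -0.4 52.6] turn [-0.03  0.07  0.01] F [ 0.2  0.5 -1.8] w 0.04 grip 30.0 t 8.2 q [ 0.7   0.34 -0.6   1.97  0.24  0.9  -1.77]
```

```bash
python3 -m inch '{"travel":[[0,0,6],[0,0,6],[0,0,6],[0,0,6],[0,0,6],[0,0,6],[0,0,4],[0,0,0],[0,0,0]],"angular":[[0,0,0],[0,0,0],[0,0,0],[0,0,0],[0,0,0],[0,0,0],[0,0,0],[0,0,0],[0,0,0]]}'
python3 - <<'E'
from h import *
go(.4864,-.1228,.113,-10.2)
b=cams.grab_frame("side")["img"][40:200,210:370]
cv2.imwrite("pics/g3.png",cv2.resize(b[:,:,::-1],None,fx=3.5,fy=3.5))
E
```

```text
t: 8.95
tool_pos: [0.4865, -0.1233, 0.1258]
ee_rot: [-0.0, 0.996, -0.089, -0.0]
ft_force: [-0.2, -0.4, -2.1]
width: 0.0399
grip_force: 30.0
pos [ 0.4865 -0.1233  0.1258] travel [-0.2 -0.5 12.8] turn [-0.01  0.03  0.01] F [-0.2 -0.4 -2.1] w 0.0399 grip 30.0 t 8.95 q [ 0.68  0.4  -0.58  2.    0.29  0.82 -1.82]
```

View pics/g3.png

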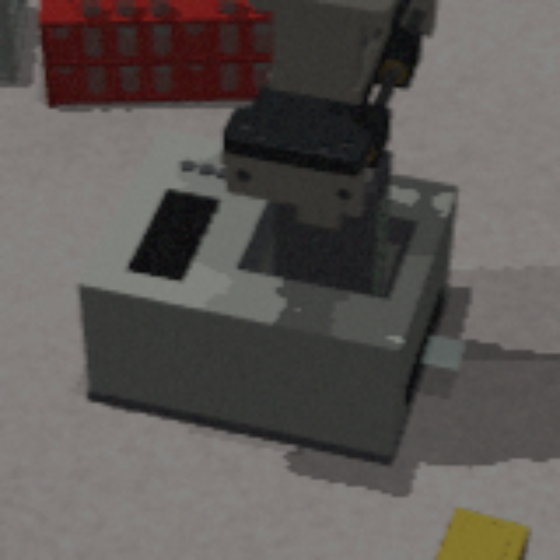

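The magazine is inside the well at about (330,240), with no contact force. I'll lower it to just above the floor and release.

```bash
python3 -m inch '{"travel":[[0,0,5],[0,0,5],[0,0,3],[0,0,0],[0,0,0]],"angular":[[0,0,0],[0,0,0],[0,0,0],[0,0,0],[0,0,0]]}'
python3 -m inch '{"travel":[[0,0,0],[0,0,0],[0,0,0],[0,0,0],[0,0,0],[0,0,0],[0,0,0]],"angular":[[0,0,0],[0,0,0],[0,0,0],[0,0,0],[0,0,0],[0,0,0],[0,0,0]]}' 0.8
python3 -m inch '{"travel":[[0,0,-10],[0,0,-20],[0,0,-20],[0,0,-20],[0,0,-10],[0,0,0],[0,0,0],[0,0,0]],"angular":[[0,0,0],[0,0,0],[0,0,0],[0,0,0],[0,0,0],[0,0,0],[0,0,0],[0,0,0]]}'
python3 -m inch '{"travel":[[0,0,0],[0,0,0],[0,0,0],[0,0,0],[0,0,0],[0,0,0],[0,0,0],[0,0,0],[0,0,0]],"angular":[[0,0,0],[0,0,0],[0,0,0],[0,0,0],[0,0,0],[0,0,0],[0,0,0],[0,0,0],[0,0,0]]}' 0
python3 - <<'E'
from h import *
go(.485,-.1228,.150,-10.2)
b=cams.grab_frame("side")["img"][40:200,210:370]
cv2.imwrite("pics/g4.png",cv2.resize(b[:,:,::-1],None,fx=3.5,fy=3.5))
E
```

```text
t: 9.42
tool_pos: [0.4864, -0.1234, 0.1128]
ee_rot: [-0.0, 0.996, -0.089, -0.0]
ft_force: [0.1, -0.8, -2.4]
width: 0.04
grip_force: 30.0
t: 10.0
tool_pos: [0.4867, -0.1235, 0.1132]
ee_rot: [0.0, 0.996, -0.089, 0.0]
ft_force: [-0.4, 1.3, -0.1]
width: 0.0728
grip_force: 0.0
t: 10.67
tool_pos: [0.4859, -0.1235, 0.1923]
ee_rot: [-0.0, 0.996, -0.089, -0.001]
ft_force: [0.2, -0.3, -0.4]
width: 0.0735
grip_force: 0.0
t: 11.42
tool_pos: [0.4867, -0.1235, 0.1932]
ee_rot: [-0.0, 0.996, -0.089, 0.0]
ft_force: [0.4, 0.4, 0.1]
width: 0.018
grip_force: 0.0
pos [ 0.4867 -0.1235  0.1932] travel [-1.8 -0.3 43.2] turn [-0. -0. -0.] F [0.4 0.4 0.1] w 0.018 grip 0.0 t 11.4167 q [ 0.72  0.3  -0.62  1.95  0.21  0.96 -1.75]
```

View pics/g4.png

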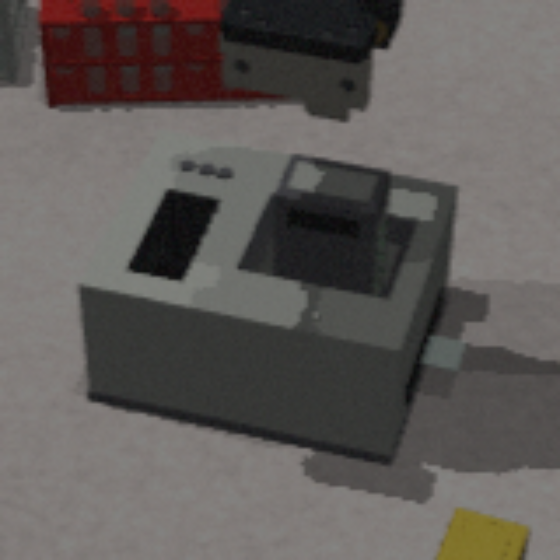

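The magazine stands in the well, its top face centred at about (335,183) in the crop. I'll check its height and centre, then press slowly.

```bash
python3 -m inch '{"travel":[[-1.5,0,10],[0,0,10],[0,0,10],[0,0,5],[0,0,0],[0,0,0]],"angular":[[0,0,0],[0,0,0],[0,0,0],[0,0,0],[0,0,0],[0,0,0]]}'
python3 - <<'E'
from h import *
S=cams.grab_frame("side")
for p in((335,183),(295,157),(392,173),(378,212),(278,196)): print(plane(S,(210+p[0]/3.5,40+p[1]/3.5),.14).round(4))
go(.485,-.1228,.140,-10.2)
E
```

```text
t: 11.97
tool_pos: [0.4848, -0.1229, 0.1574]
ee_rot: [-0.0, 0.996, -0.089, -0.001]
ft_force: [0.4, -0.5, 0.7]
width: 0.0005
grip_force: 0.0
[ 0.4843 -0.1247  0.14  ]
[ 0.5094 -0.1457  0.14  ]
[ 0.4523 -0.1374  0.14  ]
[ 0.458 -0.102  0.14 ]
[ 0.5157 -0.1096  0.14  ]
pos [ 0.4853 -0.1231  0.1579] travel [-0.3 -0.2 17.9] turn [-0.02  0.02  0.01] F [ 0.4 -0.2 -0.2] w 0.0003 grip 0.0 t 12.0167 q [ 0.7   0.35 -0.6   1.98  0.25  0.89 -1.78]
```

Centre and sizes match (58 × 36 mm, z ≈ 0.14). Now the press, in steps.

```bash
python3 -m inch '{"travel":[[0,0,8],[0,0,7],[0,0,5],[0,0,5],[0,0,5],[0,0,5],[0,0,0],[0,0,0]],"angular":[[0,0,0],[0,0,0],[0,0,0],[0,0,0],[0,0,0],[0,0,0],[0,0,0],[0,0,0]]}'
python3 -m inch '{"travel":[[0,0,3],[0,0,3],[0,0,3],[0,0,0],[0,0,0]],"angular":[[0,0,0],[0,0,0],[0,0,0],[0,0,0],[0,0,0]]}'

```

```text
t: 12.68
tool_pos: [0.4854, -0.1233, 0.1231]
ee_rot: [0.0, 0.996, -0.089, 0.0]
ft_force: [-0.9, -0.4, 4.4]
width: 0.0004
grip_force: 2.1
t: 13.1
tool_pos: [0.4855, -0.1233, 0.1145]
ee_rot: [0.0, 0.996, -0.089, 0.0]
ft_force: [-0.8, 0.0, 5.7]
width: 0.0005
grip_force: 2.8
```

```bash
python3 -m inch '{"travel":[[0,0,1.5],[0,0,1.5],[0,0,1.5],[0,0,0],[0,0,0],[0,0,0]],"angular":[[0,0,0],[0,0,0],[0,0,0],[0,0,0],[0,0,0],[0,0,0]]}'

```

```text
t: 13.6
tool_pos: [0.4855, -0.1233, 0.1103]
ee_rot: [0.0, 0.996, -0.089, 0.0]
ft_force: [-1.5, 0.2, 7.3]
width: 0.0006
grip_force: 3.7
```

```bash
python3 -m inch '{"travel":[[0,0,1],[0,0,1],[0,0,0],[0,0,0]],"angular":[[0,0,0],[0,0,0],[0,0,0],[0,0,0]]}'

```

```text
t: 13.93
tool_pos: [0.4862, -0.1235, 0.1101]
ee_rot: [0.001, 0.996, -0.089, 0.001]
ft_force: [-6.1, 0.6, 24.1]
width: 0.0003
grip_force: 12.1
```

The force has jumped to 24 N, so it is at the bottom stop. I'll lift straight off and look.

```bash
python3 -m inch '{"travel":[[0,0,-5],[0,0,-8],[0,0,-12],[0,0,-20],[0,0,-25],[0,0,-25],[0,0,-15],[0,0,0],[0,0,0],[0,0,0]],"angular":[[0,0,0],[0,0,0],[0,0,0],[0,0,0],[0,0,0],[0,0,0],[0,0,0],[0,0,0],[0,0,0],[0,0,0]]}'
python3 - <<'E'
from h import *
b=cams.grab_frame("side")["img"]
cv2.imwrite("pics/g5.png",cv2.resize(b[40:200,210:370,::-1],None,fx=3.5,fy=3.5))
E
```

```text
t: 14.77
tool_pos: [0.4844, -0.1232, 0.217]
ee_rot: [-0.0, 0.996, -0.089, -0.001]
ft_force: [-0.9, -1.1, -0.7]
width: 0.0007
grip_force: 0.0
```

View pics/g5.png

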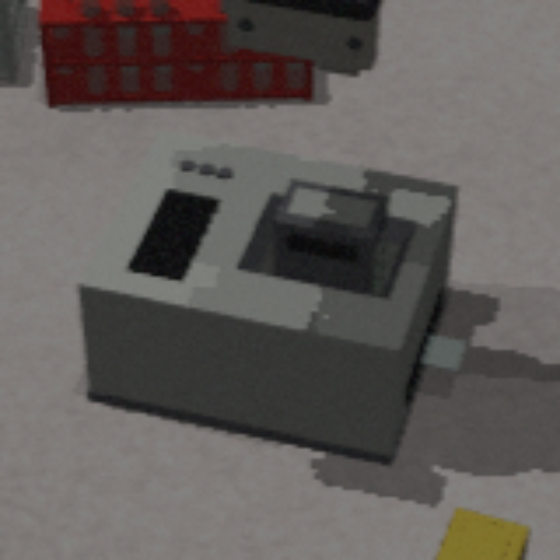

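The top face has sunk by about 7 px (about 20 mm) from the raised position. That matches the 0.019 latched height, and the gripper is clear of it.

```bash
python3 -c "
from bench import workorder
print(workorder.job_done())"
```

```text
the job is handed in; nothing more can be done
None
```

The tall magazine is upright in the labeller's well, was pressed to the bottom stop once and released, and by the last picture sits about 20 mm below its raised height (the catch holds at 19 mm); the squat magazine was not touched, and the job was handed in at about 15 s.

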